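Shim a rocking induction hob level

ROBOT

A 6-joint arm with a two-finger parallel gripper is mounted at the origin on the work surface. World frame = base frame: x ahead of the robot, y to its left, z up, the work surface at z = 0. Lengths are in m, angles in rad, forces in N, time in s.
With the tool pointing down it reaches from about 0.35 to 0.975 m from the base axis. Payload 4.9 kg.
Tool frame: the origin (TCP) lies midway between the tips of the shut fingers; the grasp point (between the pads) lies 19 mm behind it (manip.pinch_z is the x of the grasp point in the tool frame, in m); x points along the fingers, y is the direction in which the jaws open and shut, and the axes are right-handed (so a half turn about x gives the same grasp; the last joint's range is limited). The gripper opens to 85 mm and grips with 20 to 120 N. Pads are 22 mm wide; open, the fingers measure 114 mm over their backs; the gripper's body (76 mm by 85 mm) begins 54 mm behind the grasp point. The pads swing forward as they close: fully open they stand 13 mm farther back than shut.
Start: joints at [1.124, 0.053, 1.613, -0, 1.476, -0.119], TCP at [0.201, 0.592, 0.231] pointing down, gripper open.
Joint ranges: [-3.01, 3.01], [-1.01, 2.22], [0.06, 2.58], [-1.02, 4.17], [0.09, 2.62], [-3.14, 3.14]. Speed limits (rad/s): [2.57, 2.57, 3.14, 3.14, 3.14, 3.14].

INTERFACE

Orientations are given as a unit quaternion [w, x, y, z].
In Python, from plant import sensors, cams, workorder, manip gives the robot as it stands.
- The arm moves only by the tool drive_tool, never from a script. Its argument "series" is a list of rows, each an object of numbers: "x", "y", "z": the shift along the tool's x, y, z in units of 25 mm (1.0 is 25 mm); "ax", "ay", "az": the turn, a rotation vector about the tool's x, y, z in units of 5 degrees (1.0 is 5 degrees). A call has 1 to 5 rows; each row is the pose to reach, as a shift and turn from the pose commanded when the call began, along the tool's axes at that moment; what a row does not reach only later rows make up. A row lasts 1/12 s, in which the tool goes at most 41.7 mm and 7.16 degrees, less where a joint would pass 70% of its speed; a pose out of reach is approached as far as the arm can. A call with a gripper value outside its range is refused whole. "hand" is the opening, from 0 (shut) to 1 (fully open), set as the call begins (left out, the last holds). The fingers move at their own pace and stop on an object; the grip force is fixed at half the most. Time passes only in rows, so rows that repeat a pose let the fingers close. It gives the time, the measured TCP pose, the force and the opening at its end, in the units of the state.
- sensors.state(): the state, without advancing time (a new reading comes with each control period).
- cams.grab_frame(name): name is "scene" or "top"; returns a dict with "img" (400x640x3 uint8, blue, green, red), "camera_matrix" (3x3 intrinsics, pixels), "k1" (the pictures are not rectified: a ray, as slopes to the right and down, at radius r is drawn at 1 + k1 r^2 times it, then the intrinsics apply), "cam_to_world" (4x4, takes a point from camera to world coordinates). Camera axes: x right, y down, z forward; pixel columns grow to the right and rows downward; lengths in m; the calibration is good to about 2 mm. A picture is of the moment at which its call begins. There is no depth.
- workorder.job_done(): hands the job in, once; it reports no verdict.
The state is a dict: "time": time; "joint_pos": joint angles; "joint_vel": joint speeds; "joint_efforts": joint torques, N m; "tool_pos": TCP position; "tool_rot": TCP orientation; "contact_force": force on the tool from outside, world axes, zero at the start; "ft_torque": the same for the moment, N m; "gripper_width": opening from 0.0 (shut) to 1.0 (fully open).
Only numpy, scipy, OpenCV 4.12 (cv2) and the standard library are available. Lean on these libraries where they do the work, as an engineer would, in place of code of your own. Each camera call takes 0.05 s, during which the arm holds its last target.

TASK

One foot of the portable hob is seized short, so the hob sits low at that corner. Take the round level off the tiles and set it down in the middle of the glass top, then push the thin end of the tapered wooden shim in under the case at the low corner until the level's bubble rests inside its ring. Leave level and shim there; do not shove the hob along the worktop or disturb the flat packer, mug, jar and pepper mill.

Things in the scene. Friction and masses are not known exactly. Their poses are not given: they have to be found in the camera images.
- hob: Square induction hob, black case 260 x 260 mm, 1.6 to 2.4 kg, dark glass top 55 mm above the worktop when level. Origin: centre of the square at the height of the foot soles; z up. -x is its front, with the strip of touch keys and red display; +y is the left side for someone facing that front. The flat underside of the case is 11 mm above the soles. Three feet, 24 mm across, 11 mm high.
- stud (a point): Fourth foot of the hob, at (-x, +y): a bare 18 mm steel stud, seized screwed in 2.5 to 4 mm short (varies). All feet stand 78 mm from the hob's centre along x and y. The hob leans on the stud, pivoted on the line through the two neighbour feet, 3 to 10 N on this corner; the far foot hangs clear and meets the worktop again when the hob is level. Axes as the hob's.
- low_corner (a point): The hob's low corner, bottom edge of the case: (-130, 130, 11) mm in the hob's frame, between the front with the keys and the +y side; axes as the hob's. About 4 to 7 mm above the worktop at first, 11 mm when level. The stud begins 43 mm in from each side: a 32 mm shim pushed in square to a side with its centre line 18 mm from the corner passes beside it.
- hob_top (a point): Centre of the hob's glass top, 55 mm above the foot soles. Axes as the hob's.
- shim: Tapered shim of plain pale wood, 110 x 32 mm, 40 g, lying flat at any heading. Origin: centre of its underside. +x points to the thin end, 2 mm thick, 55 mm from the origin; it thickens evenly (0.155 mm per mm) to 19 mm at the butt, 55 mm the other way. The sides are upright and parallel, 32 mm apart along y.
- level: Round bull's-eye spirit level, aluminium, 60 mm across, 18 mm high, 0.12 kg, green face, standing on the stack of tiles at first. Origin: centre of its underside; z up.
- level_mark (a point): Centre of the level's face, 16.5 mm above its underside, in the middle of the black ring (9 mm radius).
- bubble (a point): Centre of the level's pale bubble, 12 mm across, seen on the green face. It drifts to the high side, about 6.1 mm for each degree of tilt (vial curvature 350 mm), at most 13 mm along the level's x and y, and takes about 1 s to settle after a move.
- tiles: Fixed stack of four white wall tiles, 108 x 108 mm, 32 mm high. Origin: centre of its underside.
- packer: Flat packer of the same pale wood as the shim, 100 x 32 x 12 mm, of even thickness: a bystander. Origin: centre of its underside, long side along x.
- mug: Blue stoneware mug, 80 mm across, 90 mm high, standing 20 to 35 mm off the front of the hob: a bystander. Origin: centre of its underside; the handle, on its +y, points away from the hob and ends 77 mm from the axis.
- jar: Amber glass jar with a steel cap, 76 mm across, 115 mm high, standing 22 to 37 mm off the +y side of the hob: a bystander. Origin: centre of its underside.
- mill: Turned dark wood pepper mill, 50 mm across its foot, 138 mm high: a bystander. Origin: centre of its underside.

How it is judged:
By the outcome, as a careful person would: the job done as asked, in the order asked, and still so for the second after the job is handed in, with the robot touching nothing.
It also fails if it takes over 72 s, if anything falls off the work surface, if the arm or the gripper's body presses on something with over 40 N, if the wrist force passes 120 N, or if a joint passes its speed limit or range.

## Working session

There is one attempt and no reset: what is moved stays moved. The work goes in short steps, Python scripts to look and compute and a tool call to move; the robot and the scene stay as the last step left them, time stands still between calls to the robot, and variables do not carry over. Pictures are saved under pics/ and viewed, and the job is handed in when it is done.

Besides the shell and the picture viewer there is one more tool, called after "Call:" as a command line: name --argument value ..., lists and objects as JSON in quotes. drive_tool: Moves the arm, as the interface text tells. Its arguments: {"type":"object","properties":{"series":{"type":"array","items":{"type":"object","properties":{"x":{"type":"number"},"y":{"type":"number"},"z":{"type":"number"},"ax":{"type":"number"},"ay":{"type":"number"},"az":{"type":"number"}}}},"hand":{"type":"number"}},"required":["series"]}

```bash
ls; mkdir -p pics; python3 - <<'E'
from plant import sensors, cams, workorder, manip
import cv2,numpy as np
s=sensors.state();print(s)
print([a for a in dir(manip) if a[0]!='_'],manip.pinch_z)
for n in("scene","top"):
    f=cams.grab_frame(n);cv2.imwrite(f"pics/{n}0.png",f["img"]);print(n,f["camera_matrix"],f["k1"],f["cam_to_world"])
E
```

```text
pics
{'time': 0.0, 'joint_pos': array([ 1.12397763e+00,  5.33437488e-02,  1.61433763e+00,  9.32378016e-06,
        1.47602006e+00, -1.19011409e-01]), 'joint_vel': array([-1.66650395e-04,  1.89055019e-05,  1.84382681e-03, -8.11448175e-04,
        1.43989387e-04, -3.99780250e-04]), 'joint_efforts': array([-1.53764693e-03, -3.93680012e+01, -3.70174456e+01, -2.48967217e-04,
        6.92815811e-03, -1.54498984e-06]), 'tool_pos': array([0.20095223, 0.59113017, 0.2300451 ]), 'tool_rot': array([ 0.6974183 ,  0.11466439,  0.69784087, -0.11609441]), 'contact_force': array([-0.56558847, -0.42432484,  0.66447497]), 'ft_torque': array([-0.03867895, -0.03573248, -0.01726332]), 'gripper_width': 1.001524677561835}
['IKError', 'pinch_z'] -0.0187
scene [[389.48072035   0.         321.96380625]
 [  0.         389.48072035 197.81280093]
 [  0.           0.           1.        ]] -0.007972536769809841 [[-0.6108673   0.46659363 -0.6396339   1.33117641]
 [ 0.79169146  0.3682603  -0.48745153  0.57268482]
 [ 0.00810999 -0.80416089 -0.59435637  0.74954845]
 [ 0.          0.          0.          1.        ]]
top [[413.70014639   0.         328.63676954]
 [  0.         413.70014639 198.60161639]
 [  0.           0.           1.        ]] 0.006514279252900995 [[ 0.01441125 -0.99956513  0.02572668  0.54376616]
 [-0.9998735  -0.01423296  0.00710021 -0.0062321 ]
 [-0.00673096 -0.02582575 -0.9996438   1.27727038]
 [ 0.          0.          0.          1.        ]]
```

View pics/top0.png

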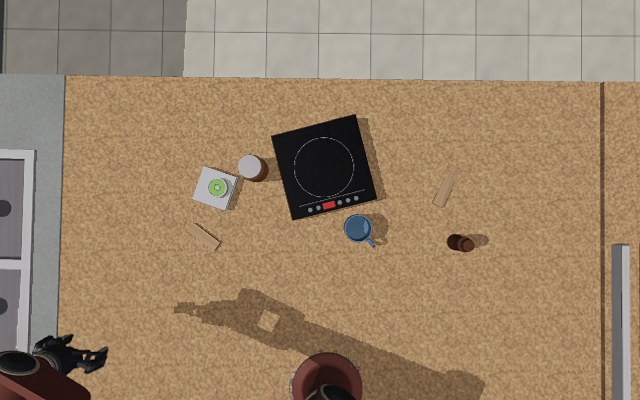

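View pics/scene0.png

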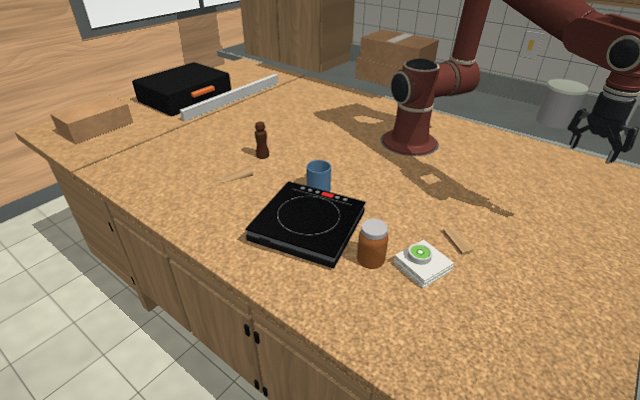

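```bash
python3 - <<'E'
import cv2,numpy as np
t=cv2.imread("pics/top0.png");s=cv2.imread("pics/scene0.png")
r=lambda im,x,y,w,h,k:cv2.resize(im[y:y+h,x:x+w],None,fx=k,fy=k,interpolation=cv2.INTER_CUBIC)
cv2.imwrite("pics/z1.png",r(t,180,100,200,150,4))
a=r(t,180,150,60,100,5);b=r(t,425,160,60,100,5)
cv2.imwrite("pics/z2.png",np.hstack([a,b]))
a=r(s,380,215,110,80,6);b=r(s,220,110,110,80,6)
cv2.imwrite("pics/z3.png",cv2.resize(np.vstack([a,b]),(412,600)))
E
```

```text
(no output)
```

View pics/z1.png

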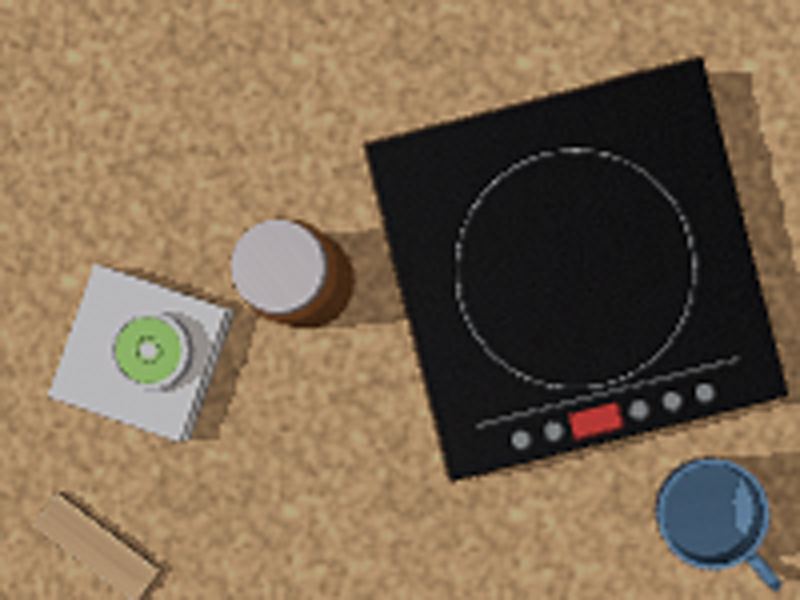

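View pics/z2.png

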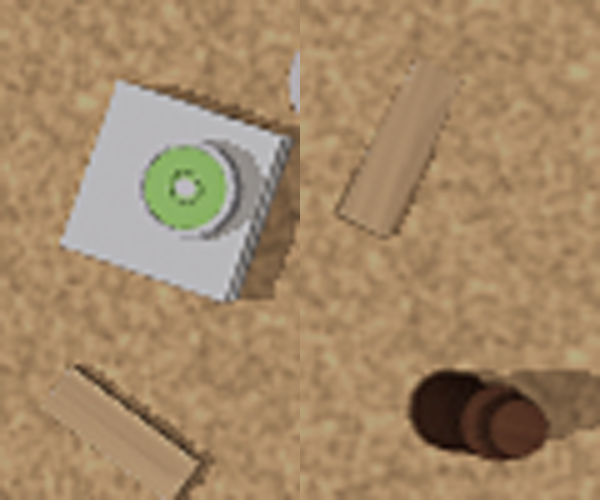

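View pics/z3.png

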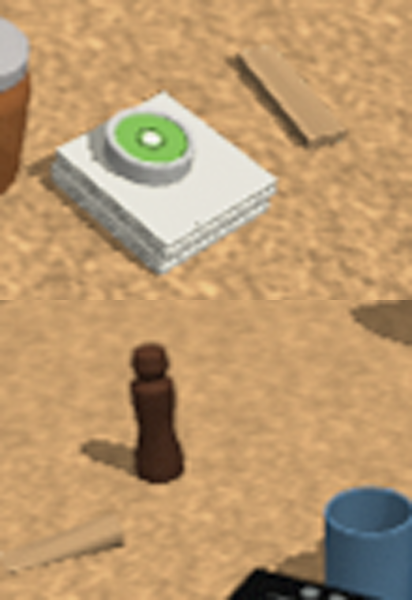

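```bash
cat > h.py <<'E'
from plant import sensors, cams, workorder, manip
import cv2,numpy as np
def grab(n,name=None):
    f=cams.grab_frame(n)
    if name: cv2.imwrite(f"pics/{name}.png",f["img"])
    return f
def ray(f,p):
    K=f["camera_matrix"];p=np.array(p,float)
    d=np.array([(p[0]-K[0,2])/K[0,0],(p[1]-K[1,2])/K[1,1]]);u=d.copy()
    for _ in range(10): u=d/(1+f["k1"]*(u@u))
    T=f["cam_to_world"];return T[:3,3],T[:3,:3]@np.array([u[0],u[1],1])
def cast(f,p,z):
    o,d=ray(f,p);return o+d*(z-o[2])/d[2]
def proj(f,P):
    T=f["cam_to_world"];c=T[:3,:3].T@(np.array(P)-T[:3,3]);u=c[:2]/c[2];u=u*(1+f["k1"]*(u@u));K=f["camera_matrix"]
    return np.array([K[0,0]*u[0]+K[0,2],K[1,1]*u[1]+K[1,2]])
def tri(fa,pa,fb,pb):
    A=np.zeros((3,3));b=np.zeros(3);R=[]
    for f,p in((fa,pa),(fb,pb)):
        o,d=ray(f,p);d=d/np.linalg.norm(d);M=np.eye(3)-np.outer(d,d);A+=M;b+=M@o;R.append((o,d))
    X=np.linalg.solve(A,b);return X,[1000*np.linalg.norm((np.eye(3)-np.outer(d,d))@(X-o)) for o,d in R]
def green(f):
    h=cv2.cvtColor(f["img"],cv2.COLOR_BGR2HSV);m=cv2.inRange(h,(35,70,60),(80,255,255))
    n,l,st,c=cv2.connectedComponentsWithStats(m);i=1+np.argmax(st[1:,4])
    cn,_=cv2.findContours((l==i).astype(np.uint8),0,1);hu=cv2.convexHull(max(cn,key=cv2.contourArea))
    e=cv2.fitEllipse(hu);return e,hu
E
python3 - <<'E'
from h import *
ft=grab("top");fs=grab("scene")
et,_=green(ft);es,_=green(fs);print(et,es)
print("level",cast(ft,et[0],.0485),cast(fs,es[0],.0485),tri(ft,et[0],fs,es[0]))
# hob
def hobmask(f,x0,y0,x1,y1):
    g=f["img"].max(2);m=np.zeros_like(g);m[y0:y1,x0:x1]=(g[y0:y1,x0:x1]<45)*255
    m=cv2.morphologyEx(m,cv2.MORPH_CLOSE,np.ones((15,15)));cn,_=cv2.findContours(m,0,1);return max(cn,key=cv2.contourArea)
c=hobmask(ft,262,105,385,228);r=cv2.minAreaRect(c);b=cv2.boxPoints(r);print("hob",r)
for p in b: print(p,cast(ft,p,.054))
# shim: fixed texture smooth -> look at pixels
im=cv2.resize(ft["img"][165:215,425:465],None,fx=12,fy=12,interpolation=0);cv2.imwrite("pics/shim.png",im)
im=cv2.resize(fs["img"][155:190,215:275],None,fx=12,fy=12,interpolation=0);cv2.imwrite("pics/shims.png",im)
E
```

```text
((216.38323974609375, 187.11776733398438), (15.886154174804688, 16.067962646484375), 122.24905395507812) ((419.9377746582031, 251.44688415527344), (12.286953926086426, 19.069063186645508), 104.28870391845703)
level [0.60483067 0.33718442 0.0485    ] [0.60422731 0.33596103 0.0485    ] (array([0.60495948, 0.33657602, 0.04945998]), [np.float64(0.3740859211702731), np.float64(0.37408592117030437)])
hob ((323.45050048828125, 166.94288635253906), (87.12464904785156, 87.14717864990234), 75.65067291259766)
[270.44012 135.53857] [0.76022945 0.17808398 0.054     ]
[354.86853  113.940605] [ 0.82798658 -0.07185854  0.054     ]
[376.46088 198.3472 ] [ 0.57801258 -0.13886302  0.054     ]
[292.03247 219.94516] [0.51061078 0.10972526 0.054     ]
```

View pics/shim.png

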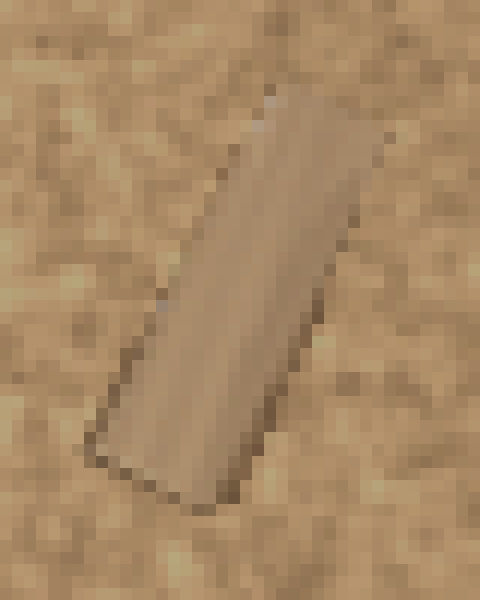

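View pics/shims.png

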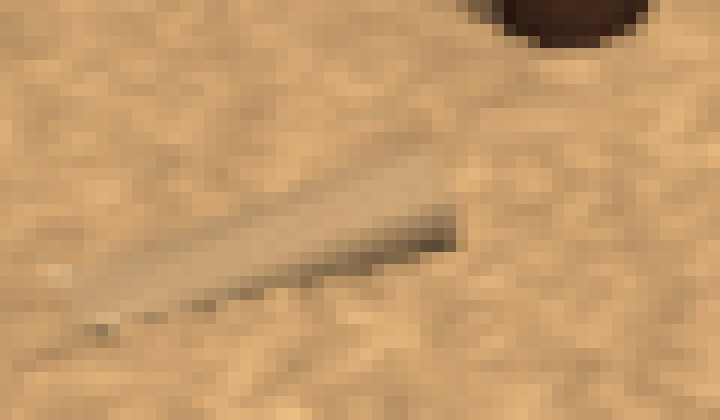

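```bash
cat >> h.py <<'E'
from scipy.spatial.transform import Rotation as R
def rot(s):
    w,x,y,z=s["tool_rot"];return R.from_quat([x,y,z,w])
def plan(pos,yaw=None):
    """yaw deg of the tool y axis (mod 180), tool straight down"""
    s=sensors.state();r=rot(s);M=r.as_matrix()
    d=M.T@(np.array(pos)-s["tool_pos"])/.025
    yc=np.degrees(np.arctan2(M[1,1],M[0,1]))
    if yaw is None: yaw=yc
    yaw=yc+((yaw-yc+90)%180-90)
    a=np.radians(yaw);X=np.array([0,0,-1.]);Y=np.array([np.cos(a),np.sin(a),0]);Z=np.cross(X,Y)
    v=(r.inv()*R.from_matrix(np.c_[X,Y,Z])).as_rotvec(degrees=True)/5
    print("t",round(s["time"],2),"at",s["tool_pos"].round(4),"yaw",yc.round(2),"F",s["contact_force"].round(1),"w",round(s["gripper_width"],3),"j6",s["joint_pos"][5].round(2))
    print("shift",d.round(2),"turn",v.round(2),"rows>=",max(np.linalg.norm(d)*25/41.7,np.linalg.norm(v)*5/7.16).round(1))
E
python3 - <<'E'
from h import *
print(rot(sensors.state()).as_matrix().round(3))
plan([.6046,.3366,.12]);
f=grab("top")
P=[cast(f,p,z)[:2] for p,z in (((447.9,172.1),.002),((457.3,175.8),.002),((442.3,207.2),.019),((432.8,202.5),.019))]
print(np.array(P).round(4)); P=np.array(P)
t=(P[0]+P[1])/2;b=(P[2]+P[3])/2;print(t,b,np.linalg.norm(t-b),np.degrees(np.arctan2(*(t-b)[::-1])),np.linalg.norm(P[0]-P[1]),np.linalg.norm(P[2]-P[3]))
E
```

```text
[[-0.001  0.322  0.947]
 [-0.001  0.947 -0.322]
 [-1.    -0.001 -0.   ]]
t 0.2 at [0.2011 0.5914 0.2305] yaw 71.22 F [-1.2 -0.7  0.1] w 0.999 j6 -0.12
shift [ 4.42 -4.44 18.56] turn [-0.   -0.    0.02] rows>= 11.7
[[ 0.6635 -0.3634]
 [ 0.6525 -0.3924]
 [ 0.555  -0.3425]
 [ 0.5688 -0.3136]]
[ 0.6579774  -0.37789591] [ 0.5618905  -0.32805167] 0.1082457352414453 -27.41763395007325 0.030969306014220713 0.03200865570521355
```

Call:
drive_tool --series '[{"z":7.5,"y":-1.8,"x":0.5},{"z":7.5,"y":-1.8,"x":0.5},{"z":7.5,"y":-1.8,"x":0.5},{"z":7.5,"y":-1.8,"x":0.5},{"z":7.5,"y":-1.8,"x":0.5}]' --hand 1

```text
schema error: expected keys x, y, z, ax, ay, az
```

Call:
drive_tool --series '[{"z":7.5,"y":-1.8,"x":1.5},{"z":7.5,"y":-1.8,"x":1.5},{"z":7.5,"y":-1.8,"x":1.5},{"z":7.5,"y":-1.8,"x":1.5},{"z":7.5,"y":-1.8,"x":1.5}]'

```text
schema error: expected keys x, y, z, ax, ay, az
```

```bash
python3 -c "
from h import *
plan([.6046,.3366,.10])"
```

```text
t 0.25 at [0.2011 0.5915 0.2307] yaw 71.22 F [ 1.2 -0.2 -0.8] w 0.999 j6 -0.12
shift [ 5.23 -4.45 18.56] turn [-0.   -0.    0.01] rows>= 11.9
```

All six keys are needed.

Call:
drive_tool --series '[{"x":0.5,"y":-1.8,"z":7.5,"ax":0,"ay":0,"az":0},{"x":0.5,"y":-1.8,"z":7.5,"ax":0,"ay":0,"az":0},{"x":0.5,"y":-1.8,"z":7.5,"ax":0,"ay":0,"az":0},{"x":0.5,"y":-1.8,"z":7.5,"ax":0,"ay":0,"az":0},{"x":0.5,"y":-1.8,"z":7.5,"ax":0,"ay":0,"az":0}]' --hand 1

```text
time: 0.67
tool_pos: [0.3668, 0.4865, 0.2184]
tool_rot: [0.698, 0.116, 0.697, -0.116]
contact_force: [-0.7, 0.1, -0.3]
gripper_width: 1.001
```

Call:
drive_tool --series '[{"x":1.5,"y":-1.8,"z":7.5,"ax":0,"ay":0,"az":0},{"x":1.5,"y":-1.8,"z":7.5,"ax":0,"ay":0,"az":0},{"x":1.5,"y":-1.8,"z":7.5,"ax":0,"ay":0,"az":0},{"x":1.5,"y":-1.8,"z":7.5,"ax":0,"ay":0,"az":0},{"x":1.5,"y":-1.8,"z":7.5,"ax":0,"ay":0,"az":0}]'

```text
time: 1.08
tool_pos: [0.5295, 0.3833, 0.1803]
tool_rot: [0.698, 0.116, 0.698, -0.116]
contact_force: [-0.4, 0.7, 0.2]
gripper_width: 1.0
```

```bash
python3 -c "
from h import *
plan([.6046,.3366,.10])"
```

```text
t 1.08 at [0.5295 0.3833 0.1803] yaw 71.11 F [-0.4  0.7  0.2] w 1.0 j6 -0.73
shift [ 3.21 -0.79  3.45] turn [0.   0.   0.01] rows>= 2.9
```

Call:
drive_tool --series '[{"x":1,"y":-0.8,"z":3.45,"ax":0,"ay":0,"az":0},{"x":2.5,"y":-0.8,"z":3.45,"ax":0,"ay":0,"az":0},{"x":3,"y":-0.8,"z":3.45,"ax":0,"ay":0,"az":0},{"x":3,"y":-0.8,"z":3.45,"ax":0,"ay":0,"az":0}]'

```text
time: 1.42
tool_pos: [0.6013, 0.3343, 0.0974]
tool_rot: [0.694, 0.114, 0.701, -0.119]
contact_force: [-0.8, -1.6, -2.7]
gripper_width: 0.997
```

```bash
python3 -c "
from h import *
plan([.6046,.3366,.030])"
```

```text
t 1.42 at [0.6013 0.3343 0.0974] yaw 70.98 F [-0.8 -1.6 -2.7] w 0.997 j6 -0.84
shift [2.69 0.16 0.12] turn [-0.   -0.09  0.1 ] rows>= 1.6
```

Call:
drive_tool --series '[{"x":0,"y":0,"z":0,"ax":0,"ay":0,"az":0},{"x":0,"y":0,"z":0,"ax":0,"ay":0,"az":0}]'

```text
time: 1.58
tool_pos: [0.6025, 0.3395, 0.1069]
tool_rot: [0.698, 0.116, 0.698, -0.115]
contact_force: [-0.8, 0.3, 0.6]
gripper_width: 1.002
```

```bash
python3 -c "
from h import *
plan([.6046,.3366,.030])"
```

```text
t 1.58 at [0.6025 0.3395 0.1069] yaw 71.22 F [-0.8  0.3  0.6] w 1.002 j6 -0.84
shift [ 3.08 -0.08  0.12] turn [-0.    0.   -0.01] rows>= 1.8
```

Call:
drive_tool --series '[{"x":1,"y":-0.08,"z":0.1,"ax":0,"ay":0,"az":0},{"x":2,"y":-0.08,"z":0.1,"ax":0,"ay":0,"az":0},{"x":2.7,"y":-0.08,"z":0.1,"ax":0,"ay":0,"az":0},{"x":3.05,"y":-0.08,"z":0.1,"ax":0,"ay":0,"az":0},{"x":3.05,"y":-0.08,"z":0.1,"ax":0,"ay":0,"az":0}]'

```text
time: 2.0
tool_pos: [0.6029, 0.3371, 0.0296]
tool_rot: [0.697, 0.115, 0.698, -0.115]
contact_force: [-1.1, 1.1, -0.4]
gripper_width: 0.999
```

Call:
drive_tool --series '[{"x":0,"y":0,"z":0,"ax":0,"ay":0,"az":0},{"x":0,"y":0,"z":0,"ax":0,"ay":0,"az":0},{"x":0,"y":0,"z":0,"ax":0,"ay":0,"az":0},{"x":0,"y":0,"z":0,"ax":0,"ay":0,"az":0},{"x":0,"y":0,"z":0,"ax":0,"ay":0,"az":0}]' --hand 0.6

```text
time: 2.42
tool_pos: [0.6062, 0.3375, 0.0336]
tool_rot: [0.699, 0.116, 0.696, -0.114]
contact_force: [-1.0, 0.1, 6.6]
gripper_width: 0.671
```

```bash
python3 -c "
from h import *
plan([.6046,.3366,.030])
f=grab('scene');cv2.imwrite('pics/g1.png',cv2.resize(f['img'][130:300,330:530],None,fx=4,fy=3.5))"
```

```text
t 2.42 at [0.6062 0.3375 0.0336] yaw 71.23 F [-1.   0.1  6.6] w 0.671 j6 -0.84
shift [ 0.14 -0.06 -0.05] turn [-0.    0.04 -0.04] rows>= 0.1
```

View pics/g1.png

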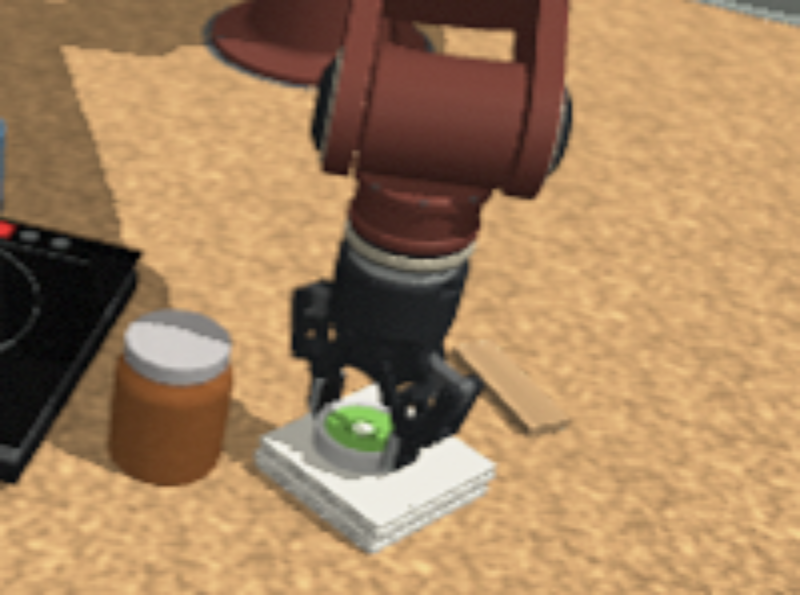

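Call:
drive_tool --series '[{"x":-0.05,"y":0,"z":0,"ax":0,"ay":0,"az":0},{"x":-0.05,"y":0,"z":0,"ax":0,"ay":0,"az":0},{"x":-0.05,"y":0,"z":0,"ax":0,"ay":0,"az":0},{"x":-0.05,"y":0,"z":0,"ax":0,"ay":0,"az":0},{"x":-0.05,"y":0,"z":0,"ax":0,"ay":0,"az":0}]' --hand 0

```text
time: 2.88
tool_pos: [0.6057, 0.3371, 0.0336]
tool_rot: [0.699, 0.116, 0.697, -0.115]
contact_force: [-0.3, 0.9, 6.5]
gripper_width: 0.671
```

Call:
drive_tool --series '[{"x":-1,"y":0,"z":0,"ax":0,"ay":0,"az":0},{"x":-2,"y":0,"z":0,"ax":0,"ay":0,"az":0},{"x":-3,"y":0,"z":0,"ax":0,"ay":0,"az":0},{"x":-4,"y":0,"z":0,"ax":0,"ay":0,"az":0},{"x":-5,"y":0,"z":0,"ax":0,"ay":0,"az":0}]'

```text
time: 3.3
tool_pos: [0.6034, 0.3359, 0.1564]
tool_rot: [0.697, 0.115, 0.698, -0.116]
contact_force: [0.2, -0.1, -1.3]
gripper_width: 0.676
```

Call:
drive_tool --series '[{"x":0,"y":0,"z":0,"ax":0,"ay":0,"az":0},{"x":0,"y":0,"z":0,"ax":0,"ay":0,"az":0}]'

```text
time: 3.47
tool_pos: [0.605, 0.3366, 0.1579]
tool_rot: [0.699, 0.116, 0.697, -0.115]
contact_force: [-0.5, 0.4, -1.1]
gripper_width: 0.671
```

```bash
python3 -c "
from h import *
plan([.6692,.0193,.15])
f=grab('scene');cv2.imwrite('pics/g2.png',cv2.resize(f['img'][130:300,330:530],None,fx=4,fy=3.5))
f2=grab('top');cv2.imwrite('pics/g2t.png',f2['img'])
e,_=green(f);e2,_=green(f2);print(e,e2)"
```

```text
t 3.47 at [0.605  0.3366 0.1579] yaw 71.22 F [-0.5  0.4 -1.1] w 0.671 j6 -0.84
shift [  0.31 -11.19   6.52] turn [-0.    0.03 -0.02] rows>= 7.8
((428.30291748046875, 213.43310546875), (11.482645988464355, 19.96599006652832), 99.47691345214844) ((207.97218322753906, 178.95921325683594), (2.5327467918395996, 9.974034309387207), 124.85506439208984)
```

View pics/g2.png

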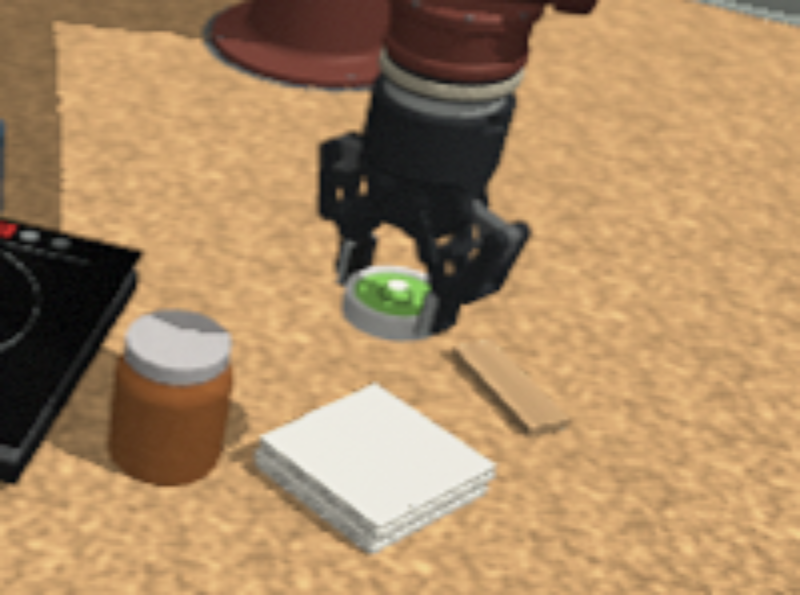

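Call:
drive_tool --series '[{"x":0,"y":-1.2,"z":0.7,"ax":0,"ay":0,"az":0},{"x":0,"y":-2.6,"z":1.5,"ax":0,"ay":0,"az":0},{"x":0,"y":-4,"z":2.3,"ax":0,"ay":0,"az":0},{"x":0,"y":-5.3,"z":3.1,"ax":0,"ay":0,"az":0},{"x":0,"y":-6.6,"z":3.85,"ax":0,"ay":0,"az":0}]'

```text
time: 3.98
tool_pos: [0.6407, 0.1472, 0.153]
tool_rot: [0.696, 0.115, 0.699, -0.116]
contact_force: [0.9, -1.0, -1.4]
gripper_width: 0.677
```

Call:
drive_tool --series '[{"x":0,"y":-1.4,"z":0.8,"ax":0,"ay":0,"az":0},{"x":0,"y":-2.7,"z":1.6,"ax":0,"ay":0,"az":0},{"x":0,"y":-3.8,"z":2.2,"ax":0,"ay":0,"az":0},{"x":0,"y":-4.5,"z":2.6,"ax":0,"ay":0,"az":0},{"x":0,"y":-4.5,"z":2.6,"ax":0,"ay":0,"az":0}]'

```text
time: 4.4
tool_pos: [0.6666, 0.0174, 0.1531]
tool_rot: [0.696, 0.116, 0.699, -0.118]
contact_force: [0.0, -0.3, -1.5]
gripper_width: 0.675
```

Call:
drive_tool --series '[{"x":0,"y":0,"z":0,"ax":0,"ay":0,"az":0},{"x":0,"y":0,"z":0,"ax":0,"ay":0,"az":0},{"x":0,"y":0,"z":0,"ax":0,"ay":0,"az":0}]'

```text
time: 4.65
tool_pos: [0.6667, 0.023, 0.155]
tool_rot: [0.697, 0.115, 0.698, -0.115]
contact_force: [0.8, -0.4, -1.7]
gripper_width: 0.674
```

```bash
python3 -c "
from h import *
plan([.6692,.0193,.058])
f=grab('scene','p1')"
```

```text
t 4.65 at [0.6667 0.023  0.155 ] yaw 71.3 F [ 0.8 -0.4 -1.7] w 0.674 j6 -1.32
shift [ 3.88 -0.11  0.15] turn [-0.   -0.03  0.  ] rows>= 2.3
```

View pics/p1.png

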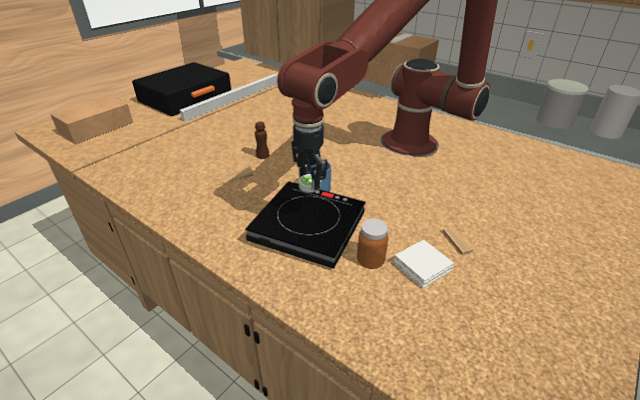

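Call:
drive_tool --series '[{"x":1.2,"y":-0.1,"z":0.15,"ax":0,"ay":0,"az":0},{"x":2.4,"y":-0.1,"z":0.15,"ax":0,"ay":0,"az":0},{"x":3.4,"y":-0.1,"z":0.15,"ax":0,"ay":0,"az":0},{"x":3.6,"y":-0.1,"z":0.15,"ax":0,"ay":0,"az":0},{"x":3.6,"y":-0.1,"z":0.15,"ax":0,"ay":0,"az":0}]'

```text
time: 5.12
tool_pos: [0.668, 0.0193, 0.0633]
tool_rot: [0.696, 0.115, 0.7, -0.115]
contact_force: [-0.2, -0.0, -1.0]
gripper_width: 0.677
```

Call:
drive_tool --series '[{"x":0,"y":0,"z":0,"ax":0,"ay":0,"az":0},{"x":0,"y":0,"z":0,"ax":0,"ay":0,"az":0},{"x":0,"y":0,"z":0,"ax":0,"ay":0,"az":0}]'

```text
time: 5.37
tool_pos: [0.6721, 0.0182, 0.0692]
tool_rot: [0.699, 0.115, 0.696, -0.115]
contact_force: [0.2, -0.4, -1.1]
gripper_width: 0.677
```

```bash
python3 -c "
from h import *
plan([.6692,.0193,.057])
f=grab('scene');cv2.imwrite('pics/p2.png',cv2.resize(f['img'][150:280,230:400],None,fx=4.5,fy=4.5,interpolation=2))"
```

```text
t 5.37 at [0.6721 0.0182 0.0692] yaw 71.24 F [ 0.2 -0.4 -1.1] w 0.677 j6 -1.33
shift [ 0.49  0.   -0.12] turn [-0.    0.05 -0.01] rows>= 0.3
```

View pics/p2.png

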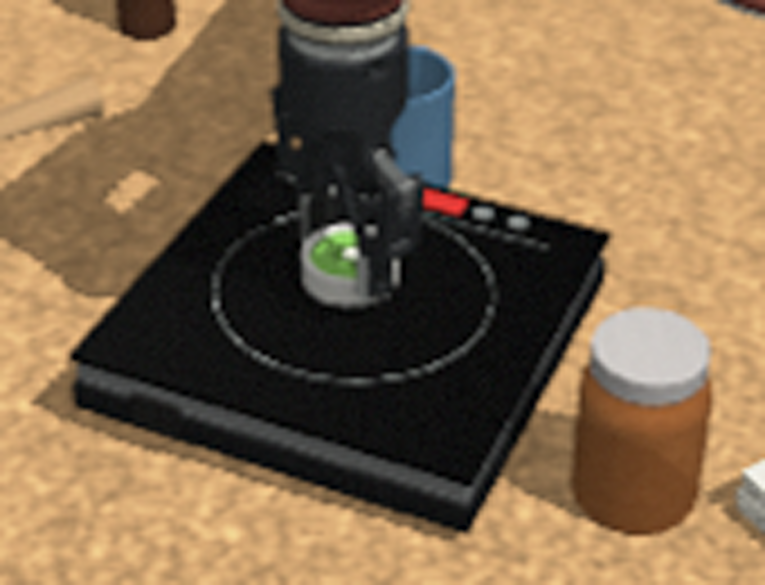

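Call:
drive_tool --series '[{"x":0.1,"y":0,"z":-0.1,"ax":0,"ay":0,"az":0},{"x":0.25,"y":0,"z":-0.1,"ax":0,"ay":0,"az":0},{"x":0.35,"y":0,"z":-0.1,"ax":0,"ay":0,"az":0},{"x":0.4,"y":0,"z":-0.1,"ax":0,"ay":0,"az":0},{"x":0.4,"y":0,"z":-0.1,"ax":0,"ay":0,"az":0}]'

```text
time: 5.83
tool_pos: [0.6679, 0.019, 0.0571]
tool_rot: [0.697, 0.115, 0.698, -0.115]
contact_force: [-3.6, 0.7, 3.6]
gripper_width: 0.677
```

Call:
drive_tool --series '[{"x":0,"y":0,"z":0,"ax":0,"ay":0,"az":0},{"x":0,"y":0,"z":0,"ax":0,"ay":0,"az":0}]'

```text
time: 6.0
tool_pos: [0.668, 0.019, 0.057]
tool_rot: [0.698, 0.115, 0.698, -0.115]
contact_force: [-3.7, 1.0, 4.1]
gripper_width: 0.674
```

Call:
drive_tool --series '[{"x":-0.03,"y":0,"z":0,"ax":0,"ay":0,"az":0},{"x":-0.03,"y":0,"z":0,"ax":0,"ay":0,"az":0},{"x":-0.03,"y":0,"z":0,"ax":0,"ay":0,"az":0},{"x":-0.03,"y":0,"z":0,"ax":0,"ay":0,"az":0},{"x":-0.03,"y":0,"z":0,"ax":0,"ay":0,"az":0}]' --hand 0.9

```text
time: 6.42
tool_pos: [0.6678, 0.0189, 0.0567]
tool_rot: [0.698, 0.115, 0.698, -0.115]
contact_force: [0.7, 0.4, -0.7]
gripper_width: 0.898
```

Call:
drive_tool --series '[{"x":-0.4,"y":0,"z":0,"ax":0,"ay":0,"az":0},{"x":-1.2,"y":0,"z":0,"ax":0,"ay":0,"az":0},{"x":-2.2,"y":0,"z":0,"ax":0,"ay":0,"az":0},{"x":-3.5,"y":0,"z":0,"ax":0,"ay":0,"az":0},{"x":-4.8,"y":0,"z":0,"ax":0,"ay":0,"az":0}]'

```text
time: 6.83
tool_pos: [0.6673, 0.019, 0.1782]
tool_rot: [0.697, 0.115, 0.698, -0.115]
contact_force: [1.0, -0.1, -0.4]
gripper_width: 0.899
```

```bash
python3 -c "
from h import *
plan([.61,-.353,.12],62.6)
f=grab('scene');cv2.imwrite('pics/p3.png',cv2.resize(f['img'][150:280,230:400],None,fx=4.5,fy=4.5,interpolation=2))"
```

```text
t 6.83 at [0.6673 0.019  0.1782] yaw 71.22 F [ 1.  -0.1 -0.4] w 0.899 j6 -1.33
shift [  2.33 -14.83   2.62] turn [ 1.72 -0.01  0.  ] rows>= 9.1
```

View pics/p3.png

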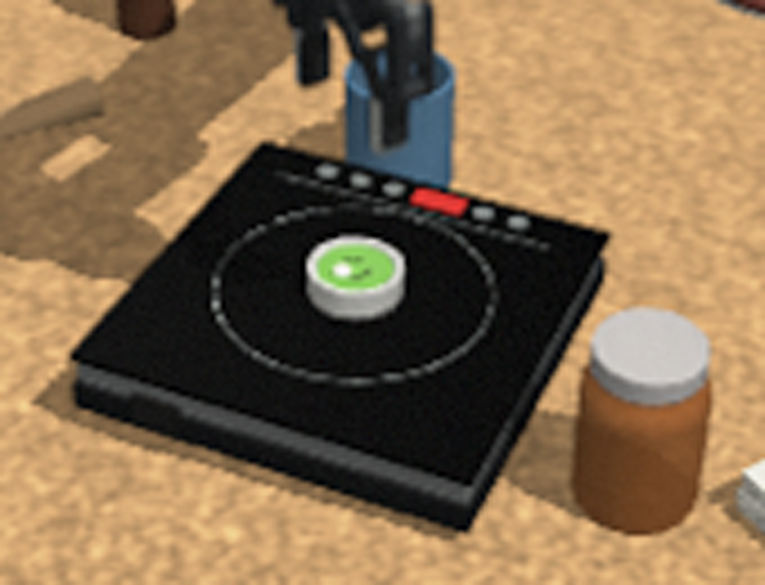

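Call:
drive_tool --series '[{"x":0,"y":-1.6,"z":0.3,"ax":0.5,"ay":0,"az":0},{"x":0,"y":-3.2,"z":0.7,"ax":1,"ay":0,"az":0},{"x":0,"y":-4.8,"z":1,"ax":1.72,"ay":0,"az":0},{"x":0,"y":-6.4,"z":1.5,"ax":1.72,"ay":0,"az":0},{"x":0,"y":-8,"z":2,"ax":1.72,"ay":0,"az":0}]' --hand 1

```text
time: 7.3
tool_pos: [0.6506, -0.1877, 0.178]
tool_rot: [0.688, 0.167, 0.687, -0.167]
contact_force: [0.9, 0.2, -0.5]
gripper_width: 1.002
```

```bash
python3 -c "
from h import *
plan([.5789,-.3369,.12],62.6)"
```

```text
t 7.3 at [ 0.6506 -0.1877  0.178 ] yaw 62.64 F [ 0.9  0.2 -0.5] w 1.002 j6 -1.48
shift [ 2.32 -6.62  0.19] turn [ 0.01  0.01 -0.  ] rows>= 4.2
```

Call:
drive_tool --series '[{"x":0.5,"y":-1.6,"z":0.05,"ax":0,"ay":0,"az":0},{"x":1,"y":-3.2,"z":0.1,"ax":0,"ay":0,"az":0},{"x":1.5,"y":-4.8,"z":0.15,"ax":0,"ay":0,"az":0},{"x":2,"y":-6,"z":0.19,"ax":0,"ay":0,"az":0},{"x":2.3,"y":-6.62,"z":0.19,"ax":0,"ay":0,"az":0}]'

```text
time: 7.72
tool_pos: [0.5768, -0.3383, 0.1186]
tool_rot: [0.686, 0.168, 0.687, -0.169]
contact_force: [-0.1, 0.3, 0.4]
gripper_width: 1.001
```

Call:
drive_tool --series '[{"x":0,"y":0,"z":0,"ax":0,"ay":0,"az":0},{"x":0,"y":0,"z":0,"ax":0,"ay":0,"az":0},{"x":0,"y":0,"z":0,"ax":0,"ay":0,"az":0}]'

```text
time: 7.97
tool_pos: [0.58, -0.3343, 0.1205]
tool_rot: [0.688, 0.167, 0.687, -0.167]
contact_force: [1.4, 0.7, -0.3]
gripper_width: 1.002
```

```bash
python3 -c "
from h import *
plan([.5789,-.3369,.006],62.6)
f=grab('scene');cv2.imwrite('pics/s1.png',cv2.resize(f['img'][90:220,190:360],None,fx=4.5,fy=4.5,interpolation=2))"
```

```text
t 7.97 at [ 0.58   -0.3343  0.1205] yaw 62.67 F [ 1.4  0.7 -0.3] w 1.002 j6 -1.73
shift [ 4.58 -0.11  0.  ] turn [ 0.01  0.02 -0.01] rows>= 2.7
```

View pics/s1.png

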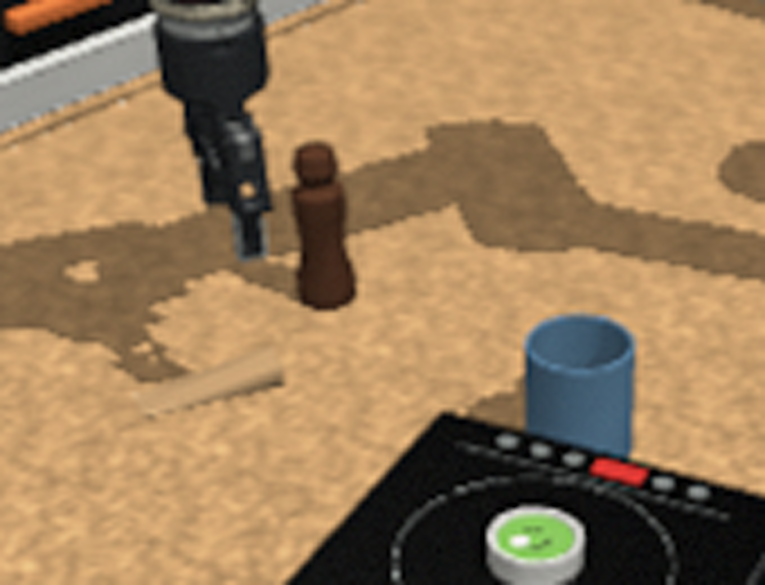

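Call:
drive_tool --series '[{"x":1.5,"y":-0.1,"z":0,"ax":0,"ay":0,"az":0},{"x":3,"y":-0.1,"z":0,"ax":0,"ay":0,"az":0},{"x":4,"y":-0.1,"z":0,"ax":0,"ay":0,"az":0},{"x":4.45,"y":-0.1,"z":0,"ax":0,"ay":0,"az":0},{"x":4.45,"y":-0.1,"z":0,"ax":0,"ay":0,"az":0}]'

```text
time: 8.43
tool_pos: [0.5767, -0.3347, 0.0052]
tool_rot: [0.685, 0.168, 0.689, -0.166]
contact_force: [-0.7, -0.1, -0.2]
gripper_width: 1.0
```

Call:
drive_tool --series '[{"x":0,"y":0,"z":0,"ax":0,"ay":0,"az":0},{"x":0,"y":0,"z":0,"ax":0,"ay":0,"az":0}]'

```text
time: 8.6
tool_pos: [0.5799, -0.3381, 0.0113]
tool_rot: [0.689, 0.166, 0.686, -0.168]
contact_force: [-0.2, -0.1, 0.6]
gripper_width: 0.998
```

```bash
python3 -c "
from h import *
plan([.5789,-.3369,.005],62.6)
f=grab('scene');cv2.imwrite('pics/s2.png',cv2.resize(f['img'][90:220,190:360],None,fx=4.5,fy=4.5,interpolation=2))"
```

```text
t 8.6 at [ 0.5799 -0.3381  0.0113] yaw 62.67 F [-0.2 -0.1  0.6] w 0.998 j6 -1.73
shift [ 0.25  0.02 -0.06] turn [0.01 0.05 0.01] rows>= 0.2
```

View pics/s2.png

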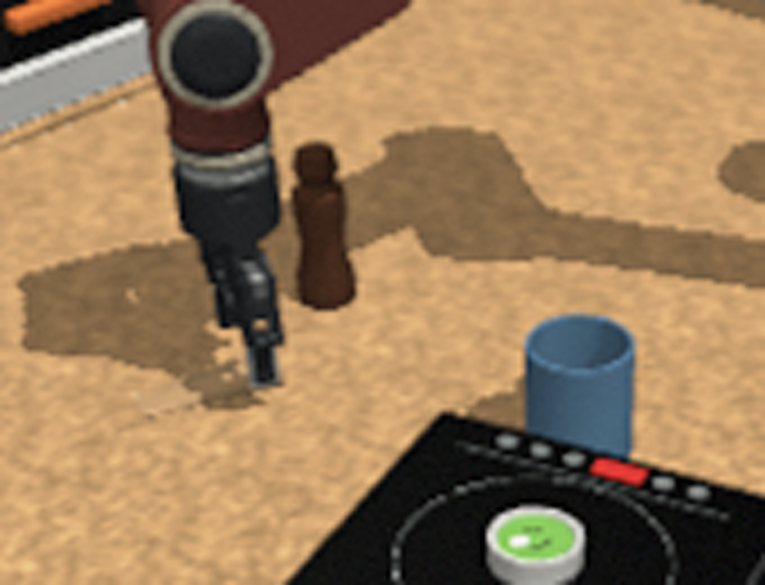

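Call:
drive_tool --series '[{"x":0.15,"y":0,"z":0,"ax":0,"ay":0,"az":0},{"x":0.15,"y":0,"z":0,"ax":0,"ay":0,"az":0},{"x":0.15,"y":0,"z":0,"ax":0,"ay":0,"az":0},{"x":0.15,"y":0,"z":0,"ax":0,"ay":0,"az":0},{"x":0.15,"y":0,"z":0,"ax":0,"ay":0,"az":0}]'

```text
time: 9.07
tool_pos: [0.5779, -0.3375, 0.0048]
tool_rot: [0.687, 0.167, 0.687, -0.167]
contact_force: [-0.5, 0.5, -0.0]
gripper_width: 0.998
```

Call:
drive_tool --series '[{"x":0,"y":0,"z":0,"ax":0,"ay":0,"az":0},{"x":0,"y":0,"z":0,"ax":0,"ay":0,"az":0},{"x":0,"y":0,"z":0,"ax":0,"ay":0,"az":0}]'

```text
time: 9.32
tool_pos: [0.5778, -0.3374, 0.0045]
tool_rot: [0.687, 0.167, 0.687, -0.167]
contact_force: [-0.9, 0.3, 0.2]
gripper_width: 1.0
```

Settled at z 4.5 mm; close.

Call:
drive_tool --series '[{"x":0,"y":0,"z":0,"ax":0,"ay":0,"az":0},{"x":0,"y":0,"z":0,"ax":0,"ay":0,"az":0},{"x":0,"y":0,"z":0,"ax":0,"ay":0,"az":0},{"x":0,"y":0,"z":0,"ax":0,"ay":0,"az":0},{"x":0,"y":0,"z":0,"ax":0,"ay":0,"az":0}]' --hand 0

```text
time: 9.73
tool_pos: [0.5783, -0.3377, 0.0054]
tool_rot: [0.687, 0.167, 0.687, -0.167]
contact_force: [-1.9, 0.8, 0.3]
gripper_width: 0.359
```

Call:
drive_tool --series '[{"x":0,"y":0,"z":0,"ax":0,"ay":0,"az":0},{"x":0,"y":0,"z":0,"ax":0,"ay":0,"az":0},{"x":0,"y":0,"z":0,"ax":0,"ay":0,"az":0},{"x":0,"y":0,"z":0,"ax":0,"ay":0,"az":0}]'

```text
time: 10.07
tool_pos: [0.5781, -0.3376, 0.0049]
tool_rot: [0.687, 0.167, 0.687, -0.167]
contact_force: [1.2, 0.1, 2.4]
gripper_width: 0.355
```

Call:
drive_tool --series '[{"x":-0.8,"y":0,"z":0,"ax":0,"ay":0,"az":0},{"x":-2.2,"y":0,"z":0,"ax":0,"ay":0,"az":0},{"x":-3.8,"y":0,"z":0,"ax":0,"ay":0,"az":0},{"x":-5.2,"y":0,"z":0,"ax":0,"ay":0,"az":0},{"x":-6.2,"y":0,"z":0,"ax":0,"ay":0,"az":0}]'

```text
time: 10.48
tool_pos: [0.5785, -0.3379, 0.1632]
tool_rot: [0.688, 0.167, 0.686, -0.168]
contact_force: [0.2, -1.0, 0.6]
gripper_width: 0.354
```

```bash
python3 -c "
from h import *
plan([.4033,.063,.16],105.25)
f=grab('scene');cv2.imwrite('pics/s3.png',cv2.resize(f['img'][60:220,190:360],None,fx=4,fy=3.7,interpolation=2))
f=grab('top');cv2.imwrite('pics/s3t.png',cv2.resize(f['img'][120:270,250:500],None,fx=3.2,fy=3.2,interpolation=2))"
```

```text
t 10.48 at [ 0.5785 -0.3379  0.1632] yaw 62.62 F [ 0.2 -1.   0.6] w 0.354 j6 -1.73
shift [  0.08  11.02 -13.6 ] turn [-8.53  0.03  0.02] rows>= 10.5
```

View pics/s3.png

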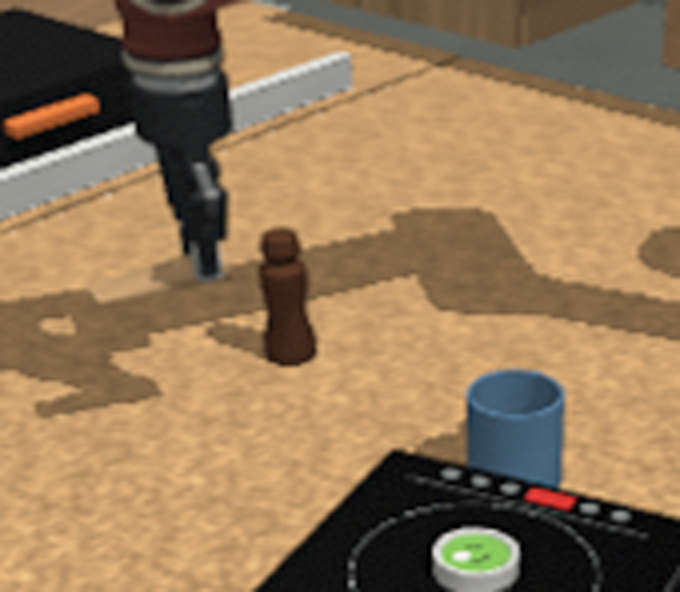

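View pics/s3t.png

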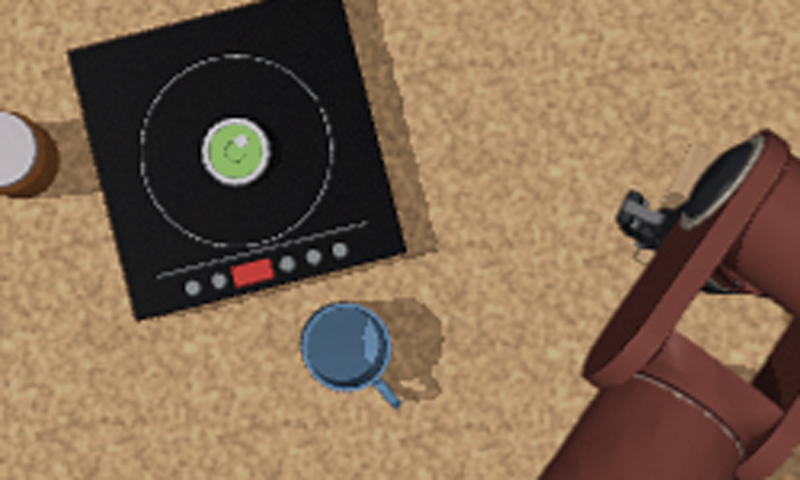

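Call:
drive_tool --series '[{"x":0,"y":0.9,"z":-1.1,"ax":-0.8,"ay":0,"az":0},{"x":0,"y":1.8,"z":-2.2,"ax":-1.6,"ay":0,"az":0},{"x":0,"y":2.8,"z":-3.4,"ax":-2.4,"ay":0,"az":0},{"x":0,"y":3.8,"z":-4.7,"ax":-3.2,"ay":0,"az":0},{"x":0,"y":4.8,"z":-5.9,"ax":-4,"ay":0,"az":0}]'

```text
time: 11.0
tool_pos: [0.4999, -0.161, 0.1573]
tool_rot: [0.705, 0.045, 0.707, -0.044]
contact_force: [1.0, -0.3, 0.1]
gripper_width: 0.353
```

```bash
python3 -c "
from h import *
plan([.4033,.063,.16],105.25)"
```

```text
t 11.0 at [ 0.4999 -0.161   0.1573] yaw 82.78 F [ 1.  -0.3  0.1] w 0.353 j6 -1.9
shift [-0.08  8.4  -4.96] turn [-4.49 -0.04 -0.02] rows>= 5.9
```

Call:
drive_tool --series '[{"x":0,"y":1.4,"z":-0.8,"ax":-0.9,"ay":0,"az":0},{"x":0,"y":2.8,"z":-1.65,"ax":-1.8,"ay":0,"az":0},{"x":0,"y":4.2,"z":-2.5,"ax":-2.7,"ay":0,"az":0},{"x":0,"y":5.4,"z":-3.2,"ax":-3.6,"ay":0,"az":0},{"x":0,"y":6.6,"z":-3.9,"ax":-4.4,"ay":0,"az":0}]'

```text
time: 11.42
tool_pos: [0.4244, 0.0148, 0.1577]
tool_rot: [0.7, -0.091, 0.702, 0.092]
contact_force: [0.5, 0.7, 0.3]
gripper_width: 0.352
```

```bash
python3 -c "
from h import *
plan([.4033,.063,.12],105.25)"
```

```text
t 11.42 at [0.4244 0.0148 0.1577] yaw 104.82 F [0.5 0.7 0.3] w 0.352 j6 -1.97
shift [ 1.51  2.08 -0.32] turn [-0.09 -0.03 -0.01] rows>= 1.6
```

Call:
drive_tool --series '[{"x":0,"y":1,"z":-0.2,"ax":0,"ay":0,"az":0},{"x":0.5,"y":1.8,"z":-0.3,"ax":-0.1,"ay":0,"az":0},{"x":1.5,"y":2.08,"z":-0.3,"ax":-0.1,"ay":0,"az":0},{"x":2.5,"y":2.08,"z":-0.3,"ax":-0.1,"ay":0,"az":0},{"x":3.5,"y":2.08,"z":-0.3,"ax":-0.1,"ay":0,"az":0}]'

```text
time: 11.83
tool_pos: [0.405, 0.0623, 0.07]
tool_rot: [0.701, -0.094, 0.701, 0.094]
contact_force: [-0.1, -0.2, -0.4]
gripper_width: 0.352
```

Call:
drive_tool --series '[{"x":0,"y":0,"z":0,"ax":0,"ay":0,"az":0},{"x":0,"y":0,"z":0,"ax":0,"ay":0,"az":0},{"x":0,"y":0,"z":0,"ax":0,"ay":0,"az":0},{"x":0,"y":0,"z":0,"ax":0,"ay":0,"az":0}]'

```text
time: 12.17
tool_pos: [0.4074, 0.0614, 0.0737]
tool_rot: [0.702, -0.093, 0.7, 0.093]
contact_force: [0.2, 0.2, -0.6]
gripper_width: 0.355
```

```bash
python3 -c "
from h import *
plan([.4033,.063,.010],105.25)
f=grab('scene','q1');cv2.imwrite('pics/q1s.png',cv2.resize(f['img'][130:280,260:440],None,fx=4,fy=4,interpolation=2))
f=grab('top','q1t');cv2.imwrite('pics/q1tz.png',cv2.resize(f['img'][130:280,240:400],None,fx=4,fy=4,interpolation=2))"
```

```text
t 12.17 at [0.4074 0.0614 0.0737] yaw 105.1 F [ 0.2  0.2 -0.6] w 0.355 j6 -1.87
shift [ 2.55  0.11 -0.15] turn [-0.03  0.03  0.01] rows>= 1.5
```

View pics/q1s.png

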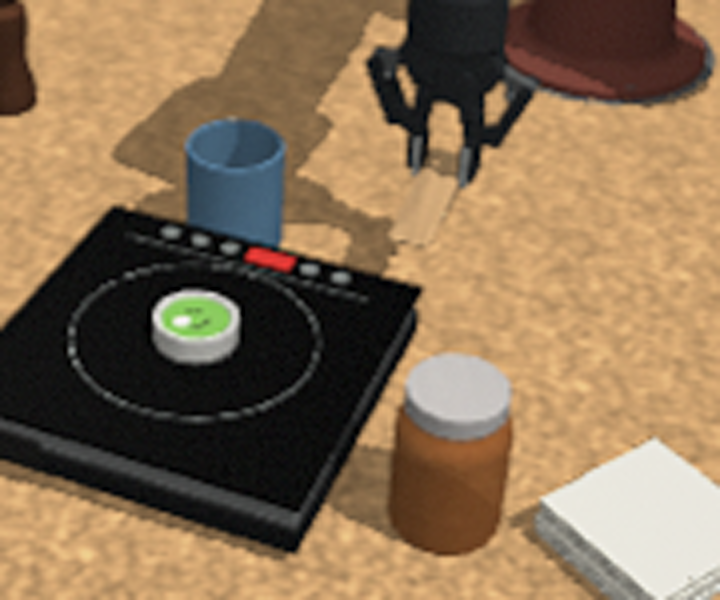

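View pics/q1tz.png

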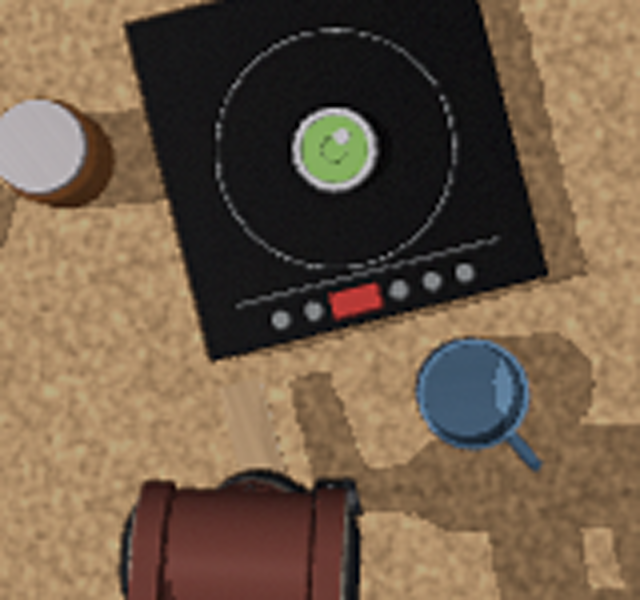

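Call:
drive_tool --series '[{"x":0.8,"y":0.1,"z":-0.1,"ax":0,"ay":0,"az":0},{"x":1.6,"y":0.1,"z":-0.1,"ax":0,"ay":0,"az":0},{"x":2.2,"y":0.1,"z":-0.1,"ax":0,"ay":0,"az":0},{"x":2.5,"y":0.1,"z":-0.1,"ax":0,"ay":0,"az":0},{"x":2.5,"y":0.1,"z":-0.1,"ax":0,"ay":0,"az":0}]'

```text
time: 12.68
tool_pos: [0.4022, 0.0633, 0.0086]
tool_rot: [0.7, -0.093, 0.702, 0.093]
contact_force: [0.7, 0.4, -0.6]
gripper_width: 0.356
```

Call:
drive_tool --series '[{"x":0,"y":0,"z":0,"ax":0,"ay":0,"az":0},{"x":0,"y":0,"z":0,"ax":0,"ay":0,"az":0},{"x":0,"y":0,"z":0,"ax":0,"ay":0,"az":0},{"x":0,"y":0,"z":0,"ax":0,"ay":0,"az":0},{"x":0,"y":0,"z":0,"ax":0,"ay":0,"az":0}]'

```text
time: 13.1
tool_pos: [0.4037, 0.0634, 0.0103]
tool_rot: [0.702, -0.093, 0.7, 0.093]
contact_force: [0.3, -0.3, -0.2]
gripper_width: 0.354
```

```bash
python3 - <<'E'
from h import *
plan([.4033,.063,.006],105.25)
ft=grab('top','q2t');fs=grab('scene','q2')
et,_=green(ft);es,_=green(fs);print(et[0],es[0],tri(ft,et[0],fs,es[0]))
def hobmask(f,x0,y0,x1,y1):
    g=f["img"].max(2);m=np.zeros_like(g);m[y0:y1,x0:x1]=(g[y0:y1,x0:x1]<45)*255
    m=cv2.morphologyEx(m,cv2.MORPH_CLOSE,np.ones((31,31)));cn,_=cv2.findContours(m,0,1);return max(cn,key=cv2.contourArea)
c=hobmask(ft,262,105,385,222);r=cv2.minAreaRect(c);print("hob",r)
cv2.imwrite('pics/q2s.png',cv2.resize(fs['img'][170:250,320:400],None,fx=7,fy=7,interpolation=0))
cv2.imwrite('pics/q2tz.png',cv2.resize(ft['img'][195:265,270:350],None,fx=7,fy=7,interpolation=0))
E
```

```text
t 13.1 at [0.4037 0.0634 0.0103] yaw 105.12 F [ 0.3 -0.3 -0.2] w 0.354 j6 -1.86
shift [ 0.17 -0.01 -0.02] turn [-0.03  0.02  0.  ] rows>= 0.1
(323.17486572265625, 166.805419921875) (308.5323486328125, 208.95895385742188) (array([0.6674033 , 0.01964047, 0.07211733]), [np.float64(0.03316079463921231), np.float64(0.03316079463923155)])
hob ((323.45050048828125, 166.94288635253906), (87.12464904785156, 87.14717864990234), 75.65067291259766)
```

View pics/q2s.png

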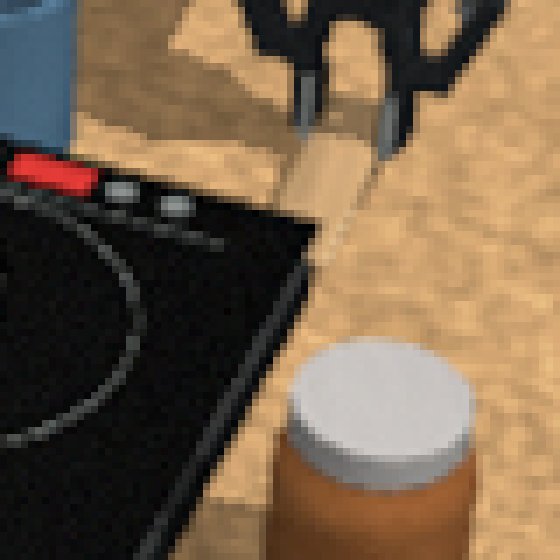

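View pics/q2tz.png

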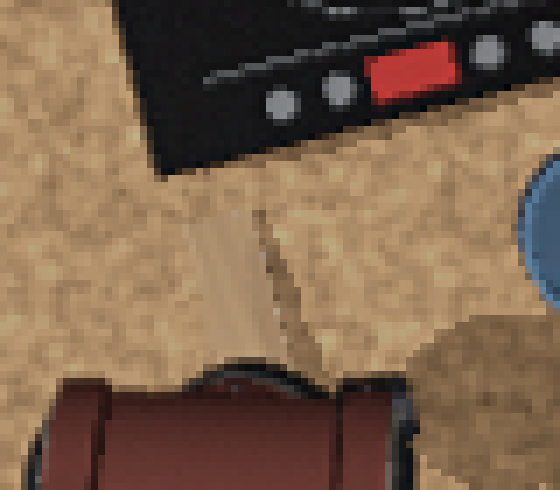

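```bash
python3 - <<'E'
from h import *
f=grab('top')
a=np.radians(15.25);H=np.array([.6692,.0193]);Rm=np.array([[np.cos(a),-np.sin(a)],[np.sin(a),np.cos(a)]])
for p in((297.9,226.9),(306.9,224.7),(292.0,219.9),(300.3,246),(311,245)):
    for z in (.007,.015): print(p,z,(Rm.T@(cast(f,p,z)[:2]-H)*1000).round(1))
M=rot(sensors.state()).as_matrix();print((Rm.T@(sensors.state()['tool_pos'][:2]-H)*1000).round(1))
E
```

```text
(297.9, 226.9) 0.007 [-154.4  121.4]
(297.9, 226.9) 0.015 [-154.2  120.7]
(306.9, 224.7) 0.007 [-154.8   93. ]
(306.9, 224.7) 0.015 [-154.6   92.5]
(292.0, 219.9) 0.007 [-129.1  133.7]
(292.0, 219.9) 0.015 [-129.1  132.9]
(300.3, 246) 0.007 [-212.9  128.7]
(300.3, 246) 0.015 [-212.3  128. ]
(311, 245) 0.007 [-218.1   96.2]
(311, 245) 0.015 [-217.5   95.7]
[-245.   112.4]
```

```bash
python3 - <<'E'
from h import *
f=cv2.imread('pics/q2t.png');s=cv2.imread('pics/q2.png')
def z(im,x,y,w,h,k):
    c=im[y:y+h,x:x+w];c=cv2.resize(c,None,fx=k,fy=k,interpolation=cv2.INTER_CUBIC).astype(float)
    return np.clip((c-110)*2+110,0,255).astype(np.uint8)
cv2.imwrite('pics/q2e.png',np.hstack([z(f,285,215,35,38,11),z(s,350,180,35,38,11)]))
E
```

```text
(no output)
```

View pics/q2e.png

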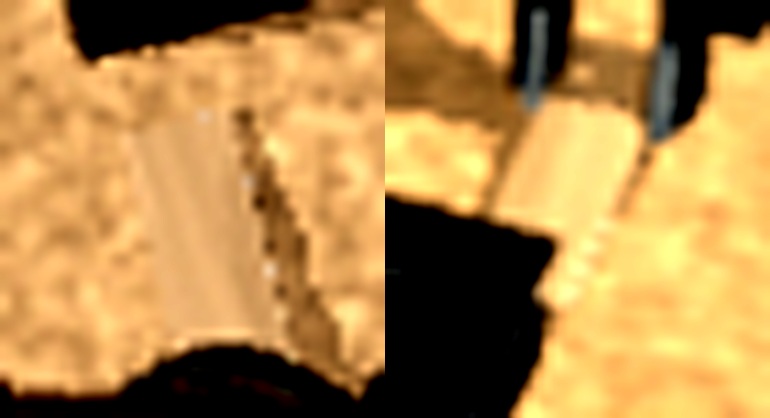

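Call:
drive_tool --series '[{"x":0.1,"y":0.1,"z":0.2,"ax":-0.2,"ay":0,"az":0},{"x":0.18,"y":0.12,"z":0.4,"ax":-0.2,"ay":0,"az":0},{"x":0.18,"y":0.12,"z":0.6,"ax":-0.2,"ay":0,"az":0},{"x":0.18,"y":0.12,"z":0.8,"ax":-0.2,"ay":0,"az":0},{"x":0.18,"y":0.12,"z":0.8,"ax":-0.2,"ay":0,"az":0}]'

```text
time: 13.67
tool_pos: [0.4228, 0.0717, 0.0052]
tool_rot: [0.7, -0.099, 0.7, 0.099]
contact_force: [-0.6, 0.4, 0.6]
gripper_width: 0.354
```

```bash
cat >> h.py <<'E'
a_=np.radians(15.25);H=np.array([.6692,.0193]);Rm=np.array([[np.cos(a_),-np.sin(a_)],[np.sin(a_),np.cos(a_)]])
def hobxy(P): return (Rm.T@(np.array(P)[:2]-H)*1000).round(1)
def bubble(tag=None):
    for n in("top","scene"):
        f=grab(n);e,hu=green(f);im=f["img"].astype(float)
        m=np.zeros(im.shape[:2],np.uint8);cv2.fillConvexPoly(m,hu,1);m=cv2.erode(m,np.ones((3,3)))
        # bubble: blue channel excess over green face
        b=im[...,0]*m;face=np.median(im[...,0][m>0]);w=np.clip(b-face-25,0,None)*m
        ys,xs=np.mgrid[:400,:640];c=np.array([(w*xs).sum(),(w*ys).sum()])/w.sum()
        d=hobxy(cast(f,c,.0715))-hobxy(cast(f,e[0],.0715))
        print(n,"face",np.round(e[0],1),"bub",c.round(1),"offset hob mm",d.round(1),"level",hobxy(cast(f,e[0],.0715)))
        if tag: cv2.imwrite(f"pics/{tag}_{n}.png",f["img"]); cx,cy=map(int,e[0]);cv2.imwrite(f"pics/{tag}_{n}z.png",cv2.resize(f["img"][cy-14:cy+14,cx-18:cx+18],None,fx=14,fy=14,interpolation=2))
    s=sensors.state();print("t",s["time"],"tcp hob",hobxy(s["tool_pos"]),s["tool_pos"][2].round(4),"F",(Rm.T@s["contact_force"][:2]).round(1),s["contact_force"][2].round(1))
E
python3 -c "
from h import *
bubble('b0')"
```

```text
top face [323.2 166.8] bub [324.8 163.6] offset hob mm [ 8.  -7.1] level [-1.6  0.8]
scene face [308.5 209. ] bub [305.  209.8] offset hob mm [ 7.5 -7.6] level [-2.4  0.5]
t 13.7667 tcp hob [-225.   115.5] 0.0049 F [0.  0.2] -0.0
```

Call:
drive_tool --series '[{"x":0,"y":0,"z":0.25,"ax":0,"ay":0,"az":0},{"x":0,"y":0,"z":0.5,"ax":0,"ay":0,"az":0},{"x":0,"y":0,"z":0.75,"ax":0,"ay":0,"az":0},{"x":0,"y":0,"z":1,"ax":0,"ay":0,"az":0},{"x":0,"y":0,"z":1.2,"ax":0,"ay":0,"az":0}]'

```text
time: 14.18
tool_pos: [0.4509, 0.0799, 0.0049]
tool_rot: [0.7, -0.099, 0.7, 0.099]
contact_force: [-2.7, -1.2, -1.0]
gripper_width: 0.357
```

```bash
python3 -c "
from h import *
bubble('b1')
for n in ('top','scene'):
  f=cv2.imread(f'pics/b1_{n}.png'); cv2.imwrite(f'pics/b1{n}x.png',cv2.resize(f[170:260,280:390],None,fx=6,fy=6,interpolation=2))"
```

```text
top face [323.2 166.8] bub [324.7 163.8] offset hob mm [ 7.4 -6.6] level [-1.6  0.8]
scene face [308.5 209. ] bub [304.9 209.8] offset hob mm [ 7.7 -7.8] level [-2.4  0.5]
t 14.2833 tcp hob [-194.2  115.9] 0.005 F [ 2.6 -0.5] -2.2
```

View pics/b1scenex.png

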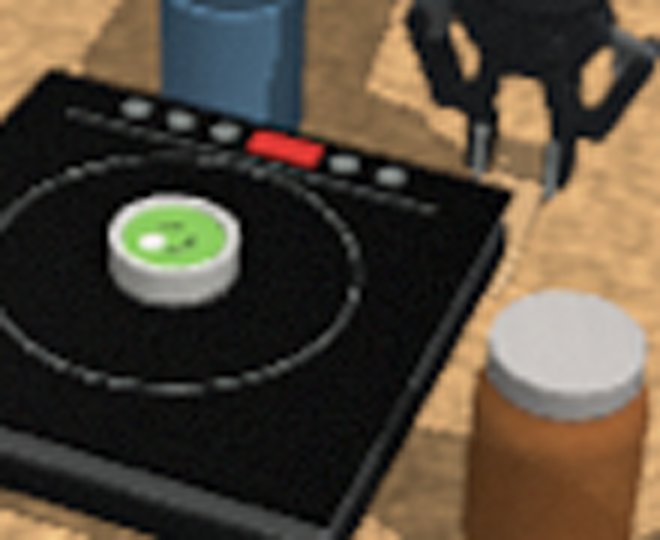

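View pics/b1topx.png

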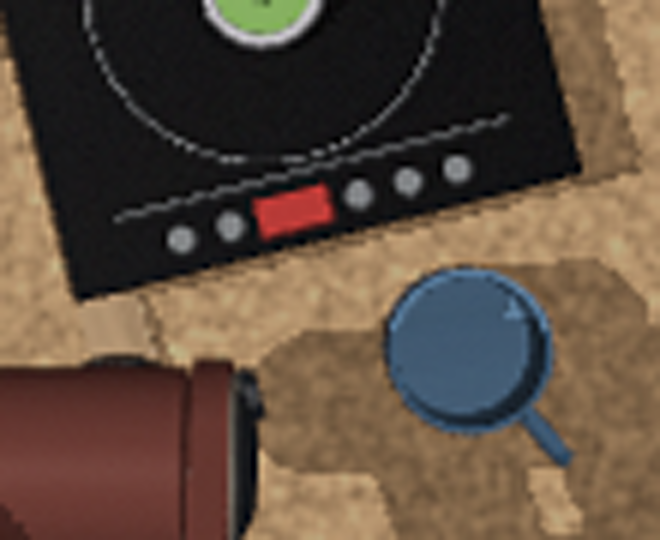

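Call:
drive_tool --series '[{"x":0,"y":-0.04,"z":0.2,"ax":0,"ay":0,"az":0},{"x":0,"y":-0.08,"z":0.4,"ax":0,"ay":0,"az":0},{"x":0,"y":-0.08,"z":0.6,"ax":0,"ay":0,"az":0},{"x":0,"y":-0.08,"z":0.75,"ax":0,"ay":0,"az":0},{"x":0,"y":-0.08,"z":0.9,"ax":0,"ay":0,"az":0}]'

```text
time: 14.7
tool_pos: [0.4713, 0.0839, 0.0048]
tool_rot: [0.699, -0.099, 0.702, 0.099]
contact_force: [-7.0, -2.2, 5.9]
gripper_width: 0.355
```

Call:
drive_tool --series '[{"x":0,"y":0,"z":0,"ax":0,"ay":0,"az":0},{"x":0,"y":0,"z":0,"ax":0,"ay":0,"az":0},{"x":0,"y":0,"z":0,"ax":0,"ay":0,"az":0},{"x":0,"y":0,"z":0,"ax":0,"ay":0,"az":0},{"x":0,"y":0,"z":0,"ax":0,"ay":0,"az":0}]'

```text
time: 15.12
tool_pos: [0.4722, 0.0841, 0.0049]
tool_rot: [0.7, -0.099, 0.7, 0.099]
contact_force: [-2.9, -0.0, 0.1]
gripper_width: 0.354
```

```bash
python3 -c "
from h import *
bubble('b2')"
```

```text
top face [323.4 166.3] bub [324.2 164.9] offset hob mm [ 3.4 -3.3] level [-0.3 -0.3]
scene face [308.2 209.2] bub [306.6 209.7] offset hob mm [ 3.8 -3.2] level [-1.1 -0. ]
t 15.2167 tcp hob [-173.   114.3] 0.0049 F [-2.5 -0.9] 0.9
```

Call:
drive_tool --series '[{"x":0,"y":0,"z":0.15,"ax":0,"ay":0,"az":0},{"x":0,"y":0,"z":0.3,"ax":0,"ay":0,"az":0},{"x":0,"y":0,"z":0.45,"ax":0,"ay":0,"az":0},{"x":0,"y":0,"z":0.55,"ax":0,"ay":0,"az":0},{"x":0,"y":0,"z":0.55,"ax":0,"ay":0,"az":0}]'

```text
time: 15.63
tool_pos: [0.4839, 0.0876, 0.0048]
tool_rot: [0.698, -0.099, 0.702, 0.099]
contact_force: [-10.4, -3.5, 8.6]
gripper_width: 0.352
```

Call:
drive_tool --series '[{"x":0,"y":0,"z":0,"ax":0,"ay":0,"az":0},{"x":0,"y":0,"z":0,"ax":0,"ay":0,"az":0},{"x":0,"y":0,"z":0,"ax":0,"ay":0,"az":0},{"x":0,"y":0,"z":0,"ax":0,"ay":0,"az":0},{"x":0,"y":0,"z":0,"ax":0,"ay":0,"az":0}]'

```text
time: 16.05
tool_pos: [0.4839, 0.0876, 0.0049]
tool_rot: [0.698, -0.099, 0.702, 0.099]
contact_force: [-9.5, -2.4, 7.8]
gripper_width: 0.352
```

Call:
drive_tool --series '[{"x":0,"y":0,"z":0,"ax":0,"ay":0,"az":0},{"x":0,"y":0,"z":0,"ax":0,"ay":0,"az":0},{"x":0,"y":0,"z":0,"ax":0,"ay":0,"az":0},{"x":0,"y":0,"z":0,"ax":0,"ay":0,"az":0},{"x":0,"y":0,"z":0,"ax":0,"ay":0,"az":0}]'

```text
time: 16.47
tool_pos: [0.4839, 0.0876, 0.0048]
tool_rot: [0.698, -0.099, 0.702, 0.099]
contact_force: [-9.1, -2.3, 7.8]
gripper_width: 0.349
```

```bash
python3 -c "
from h import *
bubble('b3')
cv2.imwrite('pics/b3z.png',np.hstack([cv2.imread('pics/b3_topz.png')[:,:400],cv2.imread('pics/b3_scenez.png')[:,:400]]))
f=cv2.imread('pics/b3_scene.png'); cv2.imwrite('pics/b3x.png',cv2.resize(f[170:260,280:390],None,fx=6,fy=6,interpolation=2))"
```

```text
top face [323.5 166.1] bub [323.5 166.1] offset hob mm [0. 0.] level [ 0.3 -0.6]
scene face [307.8 209.3] bub [307.8 209.1] offset hob mm [-0.7 -0.5] level [-0.2 -0.6]
t 16.5667 tcp hob [-160.9  114.6] 0.0048 F [-10.2   0.1] 8.4
```

View pics/b3z.png

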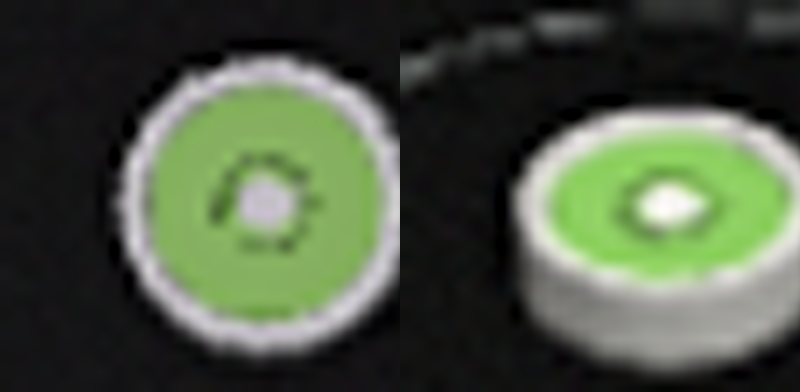

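View pics/b3x.png

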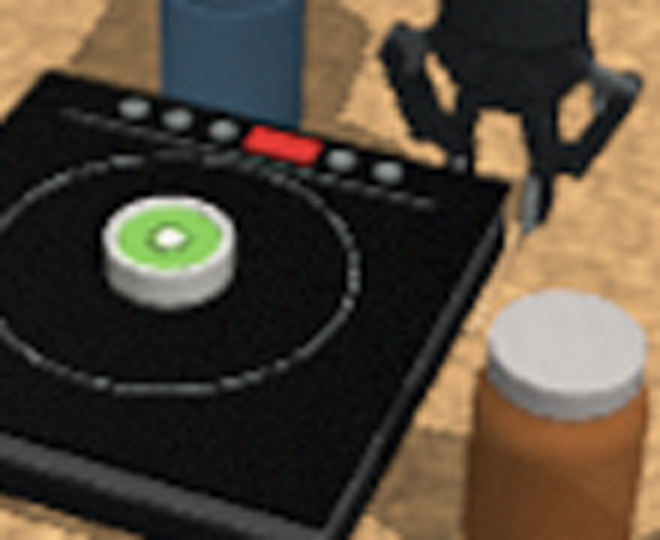

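Call:
drive_tool --series '[{"x":0,"y":0,"z":-0.04,"ax":0,"ay":0,"az":0},{"x":0,"y":0,"z":-0.05,"ax":0,"ay":0,"az":0},{"x":0,"y":0,"z":-0.05,"ax":0,"ay":0,"az":0}]'

```text
time: 16.82
tool_pos: [0.4839, 0.0876, 0.0049]
tool_rot: [0.699, -0.099, 0.701, 0.099]
contact_force: [-4.7, -1.6, 4.2]
gripper_width: 0.356
```

Call:
drive_tool --series '[{"x":0,"y":0,"z":0,"ax":0,"ay":0,"az":0},{"x":0,"y":0,"z":0,"ax":0,"ay":0,"az":0},{"x":0,"y":0,"z":0,"ax":0,"ay":0,"az":0},{"x":0,"y":0,"z":0,"ax":0,"ay":0,"az":0},{"x":0,"y":0,"z":0,"ax":0,"ay":0,"az":0}]' --hand 0.75

```text
time: 17.23
tool_pos: [0.4852, 0.0876, 0.0054]
tool_rot: [0.701, -0.099, 0.7, 0.099]
contact_force: [0.8, 0.2, -0.3]
gripper_width: 0.75
```

```bash
python3 -c "
from h import *
bubble('b4')
plan([.4033,.063,.12])
f=cv2.imread('pics/b4_scene.png'); cv2.imwrite('pics/b4x.png',cv2.resize(f[130:260,280:390],None,fx=5,fy=4.6,interpolation=2))"
```

```text
top face [323.5 166.1] bub [323.4 166.1] offset hob mm [-0.1  0.2] level [ 0.3 -0.6]
scene face [307.8 209.3] bub [307.8 209.1] offset hob mm [-0.6 -0.4] level [-0.2 -0.6]
t 17.3333 tcp hob [-159.8  114.4] 0.0052 F [-1.  -0.3] 0.3
t 17.33 at [0.485  0.0876 0.0052] yaw 106.12 F [-0.9 -0.6  0.3] w 0.749 j6 -1.82
shift [-4.59 -0.04 -3.41] turn [0.   0.01 0.  ] rows>= 3.4
```

View pics/b4x.png

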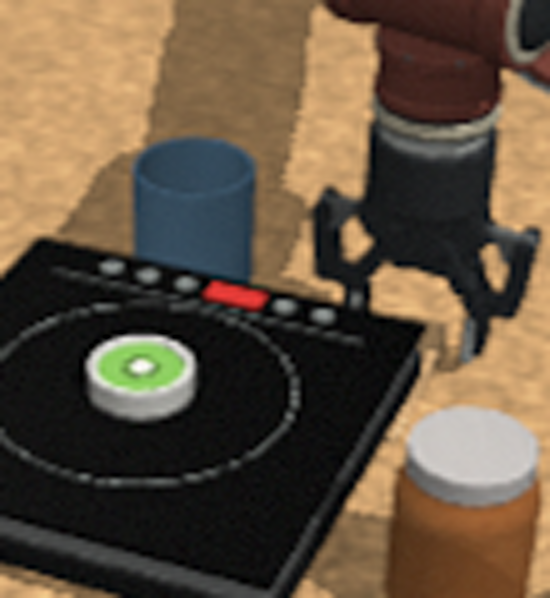

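Call:
drive_tool --series '[{"x":-0.5,"y":0,"z":0,"ax":0,"ay":0,"az":0},{"x":-1.5,"y":0,"z":0,"ax":0,"ay":0,"az":0},{"x":-3,"y":0,"z":0,"ax":0,"ay":0,"az":0},{"x":-4.5,"y":0,"z":0,"ax":0,"ay":0,"az":0},{"x":-6,"y":0,"z":0,"ax":0,"ay":0,"az":0}]'

```text
time: 17.75
tool_pos: [0.4841, 0.0876, 0.1564]
tool_rot: [0.7, -0.099, 0.7, 0.099]
contact_force: [1.6, 0.3, 0.7]
gripper_width: 0.752
```

Call:
drive_tool --series '[{"x":-1,"y":1.2,"z":0,"ax":0,"ay":0,"az":0},{"x":-2,"y":2.4,"z":0,"ax":0,"ay":0,"az":0},{"x":-2.5,"y":3.8,"z":0,"ax":0,"ay":0,"az":0},{"x":-2.5,"y":5.2,"z":0,"ax":0,"ay":0,"az":0},{"x":-2.5,"y":6.5,"z":0,"ax":0,"ay":0,"az":0}]'

```text
time: 18.17
tool_pos: [0.4397, 0.2456, 0.2197]
tool_rot: [0.702, -0.099, 0.699, 0.099]
contact_force: [-0.0, -0.4, -0.8]
gripper_width: 0.748
```

Call:
drive_tool --series '[{"x":0,"y":0,"z":0,"ax":0,"ay":0,"az":0},{"x":0,"y":0,"z":0,"ax":0,"ay":0,"az":0},{"x":0,"y":0,"z":0,"ax":0,"ay":0,"az":0},{"x":0,"y":0,"z":0,"ax":0,"ay":0,"az":0},{"x":0,"y":0,"z":0,"ax":0,"ay":0,"az":0}]'

```text
time: 18.58
tool_pos: [0.4398, 0.2427, 0.2174]
tool_rot: [0.7, -0.099, 0.7, 0.098]
contact_force: [0.4, -0.3, 0.3]
gripper_width: 0.749
```

```bash
python3 -c "
from h import *
bubble('b5')
f=cv2.imread('pics/b5_scene.png');t=cv2.imread('pics/b5_top.png')
cv2.imwrite('pics/b5x.png',np.hstack([cv2.resize(f[150:290,250:390],(400,400),interpolation=2),cv2.resize(t[110:250,250:390],(400,400),interpolation=2)]))
def hm(f):
    g=f.max(2);m=np.zeros_like(g);m[105:222,262:385]=(g[105:222,262:385]<45)*255
    m=cv2.morphologyEx(m,cv2.MORPH_CLOSE,np.ones((31,31)));cn,_=cv2.findContours(m,0,1);return cv2.minAreaRect(max(cn,key=cv2.contourArea))
print(hm(t))"
```

```text
top face [323.5 166.1] bub [323.4 166.1] offset hob mm [-0.1  0.2] level [ 0.3 -0.6]
scene face [307.8 209.3] bub [307.8 209.1] offset hob mm [-0.8 -0.5] level [-0.1 -0.6]
t 18.6833 tcp hob [-162.5  276. ] 0.2174 F [-0.3 -0.6] 0.5
((323.81170654296875, 166.5398712158203), (86.67691802978516, 86.87692260742188), 75.74996948242188)
```

View pics/b5x.png

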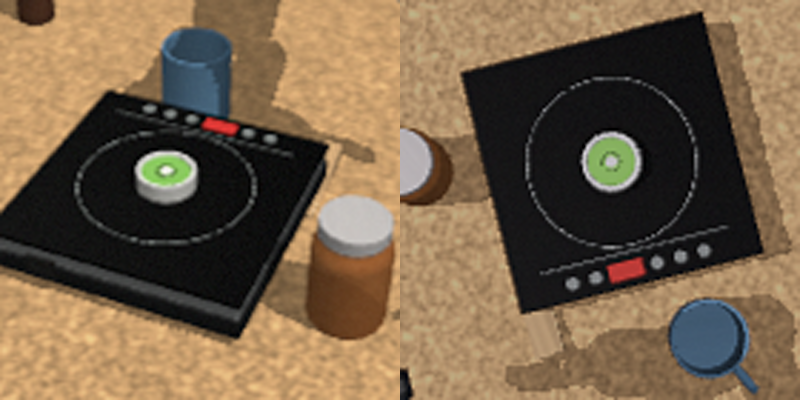

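View pics/b5_top.png

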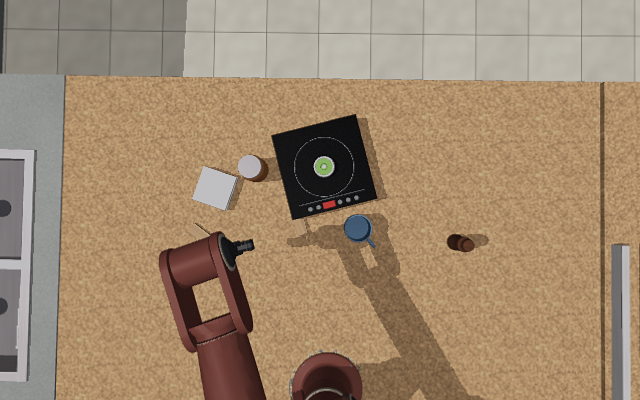

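The bubble is centred in its ring and the shim sits under the low corner. The hob moved only about 0.4 px in the top view, which the tilt accounts for, and the arm is clear. Handing in.

```bash
python3 -c "
from plant import workorder
print(workorder.job_done())"
```

```text
the job is handed in; nothing more can be done
None
```

I set the round level in the middle of the glass top and pushed the shim's thin end about 58 mm in under the low corner from the front. I then let go, backed the arm off, and handed the job in at about 18.7 s.

- **Bubble:** with the arm clear, both cameras showed it inside the ring. The top view put it about 0.2 mm off centre and the scene view about 0.9 mm. Before the push it was about 10.6 mm off, roughly 1.7° of tilt.
- **Level:** it stands within about 1 mm of the hob's centre.
- **Hob:** its outline moved about 0.5 px in the top view (1–2 mm), which fits the hob tilting up rather than sliding. I did not separate the two effects.
- **Bystanders:** the mug, jar and mill look unmoved in the last picture. The packer was mostly hidden behind the arm in that view; the arm never worked low near it.
- **Forces:** the highest wrist reading was about 14 N while pushing the shim, and about 0 after release.

The shim's outer edge sits nearly flush with the hob's +y side. I moved it about 2 mm inward partway through the push.

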